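# Pin the rail jig and hold the enabling lever

### The job

Drive the red-headed locating pin of the rail jig fully home with the mallet (the gripper itself must not touch the pin), then stand or lay the mallet back down on the bare bench and let go of it. Then press the yellow enabling lever down with the fingers until its pointer is in the green band, about half way, never right down into the red (that trips the stop), and finish while holding it there. Leave the other things on the bench where they are.

Things in the scene. Friction and masses are not known exactly. Their poses are not given: they have to be found in the camera images.
- jig: Drilling jig fixed to the bench, left or right: blue plate 180 (x) x 120 (y) x 18 mm, a steel rail 200 x 35 mm along its x axis (top 28 mm above the bench), and over it a dark steel bridge 50 (x) x 92 (y) mm, top at 50 mm, with a bush (top at 56 mm) for the locating pin, whose axis is at x = -20 mm, y = 0. Origin: centre of the underside, z up.
- pin (a joint): Travel of the sprung locating pin straight down, m: 0 = fully up, 0.018 = hard stop, fully home, its head 1 mm above the bush. Starts between 0 and 0.004; home counts from 0.0155. Spring and stiff friction resist with 8 to 12 N (a little more when driven fast); it stays where it is driven.
- pin_top (a point): Centre of the flat top of the pin's red round head (26 mm diameter, 10 mm thick). It moves with the pin: 85 mm above the bench at joint 0, 67 mm when fully home.
- mallet: Mallet, 0.3 to 0.5 kg, standing on its striking face. Head: upright cylinder 44 mm diameter, 64 mm high, dark with orange faces. Handle: level wood bar 24 mm wide (y), 22 mm high, reaching 150 mm from the head's axis along mallet -x (roughly towards the robot), centreline 32 mm above the bench. Origin: centre of the head's lower face, z up. Centre of mass 11 mm from the head's axis, handle side.
- mallet_head (a point): Centre of the mallet's head, 32 mm above its lower face.
- mallet_grip (a point): Point on the handle's centreline 50 mm from the head's axis, 32 mm above the lower face: a good place to grip, across the handle (mallet y).
- station: Grey control box fixed to the bench, left or right: 100 (x) x 200 (y) x 45 mm high. Origin: centre of the underside, z up. The lever's hinge axis lies along x at y = -80, z = 75 mm; the lever runs along +y. A white scale plate with a green band, red below it, stands at y = 65 to 95, x = -33 to -26 mm, up to 111 mm above the bench; the lever's black pointer moves before its +x face.
- lever (a joint): Angle of the yellow enabling lever, rad, growing as it is pressed down: 0 = released (rising 0.17 rad towards its end), 0.17 = level, middle of the green band, 0.32 = hard stop. Green: 0.12 to 0.22. Red from 0.23; beyond 0.25 the stop trips. It springs back when let go. Pressing at the pad takes about 2 N to start, 8 N at 0.17.
- lever_pad (a point): Centre of the top of the round black press pad (40 mm diameter) on the yellow lever bar (26 mm wide, 10 mm thick), 115 mm from the hinge axis and 6 mm above the lever's centreline. It moves with the lever: 100 mm above the bench when released, 81 mm at 0.17; in the station's frame then at x = 0, y = 35 mm.
- screwdriver: Bystander: red-handled screwdriver lying on the bench; origin on its underside.
- contactor: Bystander: grey and black contactor, 75 x 45 x 73 mm; origin: centre of the underside.
- tape: Bystander: roll of blue tape, 90 mm diameter, 19 mm high, lying flat; origin: centre of the underside.
- terminals: Bystander: row of grey terminal blocks with a green one, 49 x 45 x 40 mm; origin: centre of the underside.
- orange_bin: Bystander: open orange bin 160 x 100 x 70 mm; origin: centre of the underside.
- pliers: Bystander: pliers with a yellow and a black handle, 180 mm long, lying flat; origin: under the pivot.
- blue_bin: Bystander: open blue bin 160 x 100 x 70 mm; origin: centre of the underside.
There are look-alikes about, which are no part of the job. Of the things that look like the mallet, the smallest one is meant.

How it is judged:
By the outcome, as a careful person would: the job done as asked, in the order asked, and still so for the second after the job is handed in, while the arm keeps its last pose, push and grip.
It also fails if it takes over 59 s, if anything falls off the work surface, if the arm or the gripper's body presses on something with over 40 N, if the wrist force passes 120 N, or if a joint passes its speed limit or range.

### The arm

A 6-joint arm with a two-finger parallel gripper is mounted at the origin on the work surface. World frame = base frame: x ahead of the robot, y to its left, z up, the work surface at z = 0. Lengths are in m, angles in rad, forces in N, time in s.
With the tool pointing down it reaches from about 0.425 to 0.95 m from the base axis. Payload 3.5 kg.
Tool frame: the origin (TCP) lies on the centre line of the jaws, within the pads' length; the fingertips stand 8 mm ahead of it and the grasp point (between the pads) lies 11 mm behind it; z points along the fingers, y is the line along which they close (so a half turn about z gives the same grasp; the last joint's range is limited). The gripper opens to 85 mm and grips with 20 to 120 N. Pads are 22 mm wide; open, the fingers measure 114 mm over their backs; the gripper's body (76 mm by 85 mm) begins 54 mm behind the grasp point. The pads swing forward as they close: fully open they stand 13 mm farther back than shut.
Start: joints at [-1.488, 0.286, 1.577, -0, 1.279, -0.15], TCP at [0.156, -0.657, 0.239] pointing down, gripper open.
Joint ranges: [-2.77, 2.77], [-0.9, 2.22], [0.21, 2.48], [-1.53, 4.67], [0.24, 2.81], [-2.84, 2.84]. Speed limits (rad/s): [2.79, 2.79, 3.14, 3.14, 3.14, 3.14].

### API

Orientations are given as a unit quaternion [x, y, z, w].
In Python, from plant import ctrl gives the robot as it stands. The module is installed in compiled form; this text tells all that it offers.
- The arm moves only by the tool send_rows, never from a script. Its argument "steps" is a list of rows, each a list of 5 numbers: the shift along the tool's x, y, z in m, then the turn about the tool's z in degrees, then the opening, from -1 (shut) to 1 (fully open). A call has 1 to 12 rows; each row is the pose to reach, as a shift and turn from the pose commanded when the call began, along the tool's axes at that moment; what a row does not reach only later rows make up. A row lasts 1/10 s, in which the tool goes at most 50 mm and 8.59 degrees, less where a joint would pass 70% of its speed; a pose out of reach is approached as far as the arm can. A call with a gripper value outside its range is refused whole. The fingers move at their own pace and stop on an object; "squeeze" is the grip in N (left out, the last holds). Time passes only in rows, so rows that repeat a pose let the fingers close. It gives the time, the measured TCP pose, the force, the opening and the grip force at its end, in the units of the state.
- ctrl.get_state(): the state, without advancing time (a new reading comes with each control period).
- ctrl.read_camera(name): name is "scene" or "top" or "wrist"; returns the picture (420x560x3 uint8, red, green, blue); there is no depth.
- ctrl.calibration(name): a dict with "intrinsics" (3x3 intrinsics, pixels), "extrinsics" (4x4, takes a point from world to camera coordinates); the wrist camera has in their place "tool_from_camera" (4x4, takes a point from camera to tool coordinates, whose origin is the TCP and whose axes are the flange's). Camera axes: x right, y up, looking along -z (the intrinsics and any distortion apply to the point x, -y, -z); pixel columns grow to the right and rows downward; lengths in m; the calibration is good to about 2 mm. The wrist camera is an equidistant fisheye: a pixel r from the principal point sees the ray r / f radians off the axis. A picture is of the moment at which its call begins: read the wrist's pose just before it. calibration takes no time and is no camera call.
- ctrl.sign_off(): hands the job in; it is judged then, once.
The state is a dict: "time": time; "qpos": joint angles; "dq": joint speeds; "joint_efforts": joint torques, N m; "eef_pos": TCP position; "tcp_rot": TCP orientation; "contact_force": force on the tool from outside, world axes, zero at the start; "wrist_torque": the same for the moment, N m; "opening": opening from 0.0 (shut) to 1.0 (fully open); "finger_force": force on a finger pad.
Only numpy, scipy, OpenCV 4.12 (cv2) and the standard library are available. Lean on these libraries where they do the work, as an engineer would, in place of code of your own. Each camera call takes 0.05 s, during which the arm holds its last target. There are 200 camera calls.

## Working session

There is one attempt and no reset: what is moved stays moved. The work goes in short steps, Python scripts to look and compute and a tool call to move; the robot and the scene stay as the last step left them, time stands still between calls to the robot, and variables do not carry over. Pictures are saved under pics/ and viewed, at most 12 in all, crops included, and the job is handed in when it is done.

Besides the shell and the picture viewer there is one more tool, called after "Call:" as name([rows], argument=value, ...), one row to a line, values as JSON. send_rows: Moves the arm, as the interface text tells. Its arguments: {"type":"object","properties":{"steps":{"type":"array","items":{"type":"array","items":{"type":"number"}}},"squeeze":{"type":"number"}},"required":["steps"]}

```bash
mkdir -p pics; cat > h.py <<'E'
import numpy as np,cv2
from plant import ctrl
from scipy.spatial.transform import Rotation as R
def cast(name,u,v,z):
    c=ctrl.calibration(name);K=np.array(c["intrinsics"]);T=np.array(c["extrinsics"])
    d=np.linalg.inv(K)@[u,v,1];d=np.array([d[0],-d[1],-d[2]])
    o=-T[:3,:3].T@T[:3,3];d=T[:3,:3].T@d
    return o+d*(z-o[2])/d[2]
def wcast(u,v,z,s):
    c=ctrl.calibration("wrist");K=np.array(c["intrinsics"]);T=np.array(c["tool_from_camera"])
    x=(u-K[0,2])/K[0,0];y=(v-K[1,2])/K[1,1];r=np.hypot(x,y)
    d=np.array([np.sin(r)*x/r,-np.sin(r)*y/r,-np.cos(r)])
    Rt=R.from_quat(s["tcp_rot"]).as_matrix()
    o=Rt@T[:3,3]+s["eef_pos"];d=Rt@T[:3,:3]@d
    return o+d*(z-o[2])/d[2]
def snap(name,f):
    s=ctrl.get_state();im=ctrl.read_camera(name);cv2.imwrite("pics/"+f,im[:,:,::-1]);return s,im
def tool(s,p):
    return R.from_quat(s["tcp_rot"]).as_matrix().T@(np.array(p)-s["eef_pos"])
E
python3 - <<'E'
from h import *
snap("top","top.png");snap("scene","scene.png")
for n in("top","scene","wrist"):print(n,ctrl.calibration(n))
s=ctrl.get_state();print(s["tcp_rot"],s["opening"])
E
```

```text
top {'intrinsics': array([[526.68596052,   0.        , 277.83656636],
       [  0.        , 526.68596052, 212.51900278],
       [  0.        ,   0.        ,   1.        ]]), 'extrinsics': array([[-0.00416011, -0.9999856 ,  0.00339067, -0.01518168],
       [ 0.98437164, -0.00349816,  0.17606886, -0.41943627],
       [-0.17605446,  0.00407014,  0.98437201, -1.74016845],
       [ 0.        ,  0.        ,  0.        ,  1.        ]])}
scene {'intrinsics': array([[388.61538544,   0.        , 277.21438035],
       [  0.        , 388.61538544, 215.71907638],
       [  0.        ,   0.        ,   1.        ]]), 'extrinsics': array([[-0.14115797,  0.98997383,  0.00512345,  0.07598435],
       [-0.70079182, -0.10357699,  0.70580637,  0.22206646],
       [ 0.69926051,  0.09603972,  0.70838628, -1.57284719],
       [ 0.        ,  0.        ,  0.        ,  1.        ]])}
wrist {'intrinsics': array([[325.1922621 ,   0.        , 280.45970895],
       [  0.        , 325.1922621 , 209.26307291],
       [  0.        ,   0.        ,   1.        ]]), 'tool_from_camera': array([[-7.17731145e-04,  9.64162254e-01,  2.65312331e-01,
         6.81054632e-02],
       [ 9.99999741e-01,  6.79509586e-04,  2.35848312e-04,
         1.23544190e-03],
       [ 4.71137683e-05,  2.65312432e-01, -9.64162492e-01,
        -1.34915521e-01],
       [ 0.00000000e+00,  0.00000000e+00,  0.00000000e+00,
         1.00000000e+00]])}
[ 9.93232595e-01  1.16136930e-01  4.68059921e-05 -1.10637393e-03] 0.999862952811413
```

View pics/top.png

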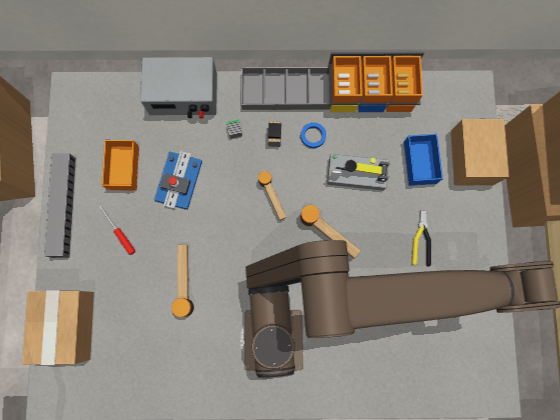

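View pics/scene.png

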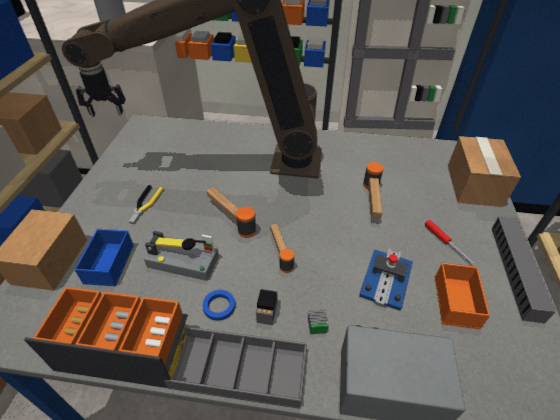

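Top view: mallet-like things are at (265,178), (310,214) and (181,307). The first has the smallest head (about 14 px against 19 px) and the shortest handle, so it is the one meant. Jig at (178,182) with pin head (173,182); station at (358,172) with lever pad (350,165). I'll measure these and confirm the mallet in a crop.

```bash
python3 - <<'E'
from h import *
im=cv2.imread("pics/top.png");hsv=cv2.cvtColor(im,cv2.COLOR_BGR2HSV)
def blobs(lo,hi,box,mn=12):
    x0,y0,x1,y1=box;m=cv2.inRange(hsv,np.array(lo),np.array(hi))[y0:y1,x0:x1]
    n,l,st,ce=cv2.connectedComponentsWithStats(m)
    return [(st[i][4],ce[i]+[x0,y0],np.argwhere(l==i)[:,::-1]+[x0,y0]) for i in range(1,n) if st[i][4]>=mn]
for nm,box in(("A",(250,165,295,225)),("B",(295,195,365,262)),("C",(165,238,200,322))):
    for a,c,p in blobs((5,190,120),(16,255,255),box):
        print(nm,"face area",a,c,"dia mm",2*np.sqrt(a/np.pi)/526.7*1.62*1000,cast("top",*c,.064))
    for a,c,p in blobs((8,60,120),(22,175,255),box,30):
        r=cv2.minAreaRect(p.astype(np.float32));print(nm,"handle",a,c,r,cast("top",*c,.043))
        b=cv2.boxPoints(r);print(np.round([cast("top",*q,.043)[:2] for q in b],3).tolist())
for a,c,p in blobs((0,170,100),(5,255,255),(160,165,190,200),8):print("pin",a,c,cast("top",*c,.083))
for a,c,p in blobs((100,150,60),(125,255,255),(145,145,210,215),20):
    print("plate",a,c,cast("top",*c,.018))
m=[p for a,c,p in blobs((100,150,60),(125,255,255),(145,145,210,215),20)]
r=cv2.minAreaRect(np.vstack(m).astype(np.float32));print(r,np.round([cast("top",*q,.018)[:2] for q in cv2.boxPoints(r)],3).tolist(),cast("top",*r[0],.018))
for a,c,p in blobs((22,150,120),(35,255,255),(325,145,395,195),20):
    r=cv2.minAreaRect(p.astype(np.float32));print("yel",a,c,r,np.round([cast("top",*q,.1)[:2] for q in cv2.boxPoints(r)],3).tolist())
for a,c,p in blobs((0,0,0),(180,255,45),(325,145,395,195),20):print("blk",a,c,cast("top",*c,.1))
A=cv2.resize(im[155:270,245:370],None,fx=4,fy=4,interpolation=cv2.INTER_CUBIC)
B=cv2.resize(im[140:215,320:400],None,fx=4,fy=4,interpolation=cv2.INTER_CUBIC);B=cv2.copyMakeBorder(B,0,max(0,460-B.shape[0]),0,0,cv2.BORDER_CONSTANT)
cv2.imwrite("pics/crop.png",cv2.resize(np.hstack([A,B[:460,:320]])[:,:],(800,449)))
E
```

```text
A handle 271 [274.78228782 200.92619926] ((274.753662109375, 200.88291931152344), (37.85492706298828, 7.1938323974609375), 65.224853515625) [ 0.45814912 -0.00662816  0.043     ]
[[0.513, 0.031], [0.523, 0.009], [0.404, -0.044], [0.394, -0.022]]
B face area 21 [309.14285714 220.14285714] dia mm 15.904367518964847 [ 0.38854459 -0.12036907  0.064     ]
B handle 462 [335.55844156 235.27272727] ((332.21661376953125, 232.34808349609375), (67.14630889892578, 13.621061325073242), 44.34145736694336) [ 0.34047865 -0.20919198  0.043     ]
[[0.414, -0.103], [0.447, -0.135], [0.288, -0.292], [0.255, -0.26]]
B handle 146 [323.2260274  248.08219178] ((323.2538757324219, 248.03077697753906), (14.015924453735352, 10.17084789276123), 82.87498474121094) [ 0.29770566 -0.16717109  0.043     ]
[[0.319, -0.148], [0.323, -0.182], [0.277, -0.186], [0.273, -0.153]]
B handle 50 [324.74 259.24] ((324.5, 259.0), (4.0, 11.0), 90.0) [ 0.26059525 -0.1714696   0.043     ]
[[0.268, -0.153], [0.268, -0.189], [0.255, -0.189], [0.255, -0.152]]
C handle 608 [181.68256579 272.41447368] ((181.28932189941406, 278.7251892089
[... 231 characters left out ...]
]
plate 182 [170.45604396 163.55494505] [0.59659167 0.35469462 0.018     ]
plate 475 [189.08210526 183.09473684] [0.52685383 0.28838308 0.018     ]
plate 132 [160.68181818 194.5       ] [0.48703281 0.38472078 0.018     ]
((177.9297332763672, 179.97837829589844), (33.966922760009766, 51.90616226196289), 17.102725982666016) [[0.469, 0.407], [0.645, 0.36], [0.608, 0.246], [0.433, 0.295]] [0.53800864 0.32709128 0.018     ]
yel 193 [368.61139896 168.13471503] ((368.3399658203125, 168.1199951171875), (26.162952423095703, 7.495331764221191), 8.130102157592773) [[0.55, -0.272], [0.575, -0.276], [0.562, -0.361], [0.537, -0.357]]
blk 61 [351.2295082  165.86885246] [ 0.56403718 -0.25995066  0.1       ]
```

View pics/crop.png

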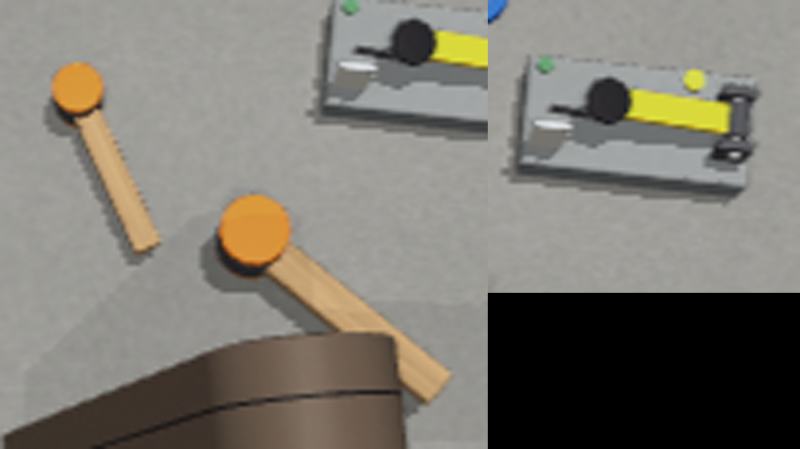

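The crop confirms it: the small mallet's head is at crop (78,88), its handle going to (145,245), and it is clearly smaller than its neighbour at (255,228). The station's scale and pointer are at its left end and the pad is at (608,100). The jig pin measures (0.521, 0.334), which fits the plate centre to within 2 mm. I'll go past the station, with a wrist look, to the mallet.

Call:
send_rows([
  [0.426,-0.307,0,0,1],
  [0.426,-0.307,0,0,1],
  [0.426,-0.307,0,0,1],
  [0.426,-0.307,0,0,1],
  [0.426,-0.307,0,0,1],
  [0.426,-0.307,0,0,1],
  [0.426,-0.307,0,0,1],
  [0.426,-0.307,0,0,1],
  [0.426,-0.307,0,0,1],
  [0.426,-0.307,0,0,1],
  [0.426,-0.307,0,0,1],
  [0.426,-0.307,0,0,1],
])

```text
time: 1.3
eef_pos: [0.5008, -0.2569, 0.2388]
tcp_rot: [0.993, 0.119, -0.0, -0.001]
contact_force: [0.9, -0.2, 0.1]
opening: 0.998
finger_force: 0.0
```

```bash
python3 - <<'E'
from h import *
s,im=snap("wrist","w1.png")
print(s["time"],s["eef_pos"],s["tcp_rot"],s["contact_force"])
hsv=cv2.cvtColor(im,cv2.COLOR_RGB2HSV)
def show(nm,lo,hi,z,mn):
    n,l,st,ce=cv2.connectedComponentsWithStats(cv2.inRange(hsv,np.array(lo),np.array(hi)))
    for i in range(1,n):
        if st[i][4]>mn:print(nm,st[i],ce[i].round(1),wcast(*ce[i],z,s).round(4))
show("blk",(0,0,0),(180,255,45),.1,80);show("yel",(22,150,120),(35,255,255),.094,60);show("org",(5,190,120),(16,255,255),.064,60)
E
```

```text
1.3 [ 0.50083281 -0.25688294  0.23877675] [ 9.92947619e-01  1.18552331e-01 -1.37361481e-04 -5.92982700e-04] [ 0.94299745 -0.17891492  0.11636956]
blk [ 62 100  21  21 246] [ 73.  110.7] [ 0.5426 -0.0433  0.1   ]
blk [395 138  15  13 103] [402.  142.6] [ 0.578  -0.3489  0.1   ]
blk [139 209  21  14  81] [149.6 214.9] [ 0.4602 -0.1428  0.1   ]
blk [148 211  31  33 528] [165.6 226. ] [ 0.4534 -0.16    0.1   ]
blk [    0   259   560   161 46601] [274.2 364.4] [ 0.32   -0.2945  0.1   ]
yel [375 110  18  17 238] [383.7 117.9] [ 0.5945 -0.3285  0.094 ]
yel [ 314  120   94   61 2538] [361.9 150.4] [ 0.5612 -0.3167  0.094 ]
org [460   0  54  23 427] [488.7   9.2] [ 0.7618 -0.4319  0.064 ]
org [507   0  23  14 129] [519.3   5.6] [ 0.7912 -0.4761  0.064 ]
org [ 50  90  13  35 139] [ 58.2 106.8] [0.5411 0.0058 0.064 ]
org [154 206  27  22  72] [170.3 213.1] [ 0.4537 -0.1523  0.064 ]
org [ 110  224   53   55 1359] [132.1 249. ] [ 0.4013 -0.1126  0.064 ]
```

View pics/w1.png

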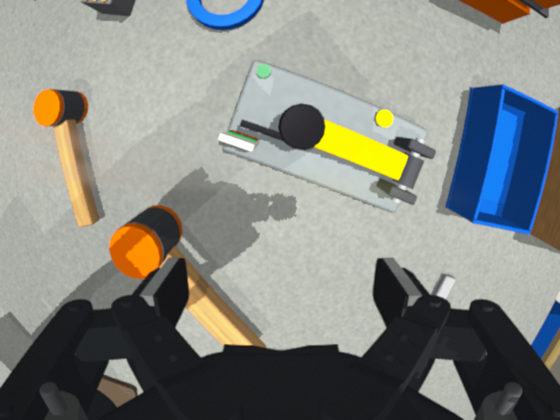

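The wrist view shows the pad at (301,127), the scale plate at (238,141), the small mallet's head at (60,107) with its handle to (88,222), and the bigger mallet at (140,245). Next I move above the small mallet, turned to match.

Call:
send_rows([
  [0.022,-0.259,0.03,-10.5,1],
  [0.022,-0.259,0.03,-10.5,1],
  [0.022,-0.259,0.03,-10.5,1],
  [0.022,-0.259,0.03,-10.5,1],
  [0.022,-0.259,0.03,-10.5,1],
  [0.022,-0.259,0.03,-10.5,1],
  [0.022,-0.259,0.03,-10.5,1],
  [0.022,-0.259,0.03,-10.5,1],
])

```text
time: 2.15
eef_pos: [0.4614, -0.0042, 0.2096]
tcp_rot: [0.979, 0.206, 0.0, 0.001]
contact_force: [0.0, 0.3, -0.5]
opening: 1.001
finger_force: 0.0
```

```bash
python3 - <<'E'
from h import *
s,im=snap("wrist","w2.png")
print(s["time"],s["eef_pos"],s["qpos"].round(3) if hasattr(s["qpos"],"round") else s["qpos"])
hsv=cv2.cvtColor(im,cv2.COLOR_RGB2HSV)
for nm,lo,hi,z in(("org",(5,190,120),(16,255,255),.064),("hdl",(8,60,120),(22,175,255),.043)):
    n,l,st,ce=cv2.connectedComponentsWithStats(cv2.inRange(hsv,np.array(lo),np.array(hi)))
    for i in range(1,n):
        if st[i][4]>150:
            P=np.argwhere(l==i)[:,::-1]
            W=np.array([wcast(*p,z,s)[:2] for p in P])
            r=cv2.minAreaRect((W*1000).astype(np.float32))
            w,v=np.linalg.eigh(np.cov(W.T))
            print(nm,st[i],ce[i].round(1),W.mean(0).round(4),"rect",np.round(r,1) if 0 else r,"axis deg",np.degrees(np.arctan(v[1,1]/v[0,1])))
yaw=np.degrees(np.arctan2(*R.from_quat(s["tcp_rot"]).as_matrix()[[1,0],0]));print("tool yaw",yaw)
E
```

```text
2.15 [ 0.46144928 -0.00420889  0.20961108] [-2.290e-01 -1.730e-01  2.113e+00 -1.000e-03  1.201e+00  9.270e-01]
org [340 272  45  52 335] [358.7 288.4] [ 0.4095 -0.1146] rect ((394.00909423828125, -125.27793884277344), (68.76851654052734, 40.43126678466797), 41.963226318359375) axis deg 53.992791009656244
org [  0 325  15  32 180] [  7.4 339. ] [0.0969 0.2902] rect ((89.76704406738281, 288.31134033203125), (64.79899597167969, 28.528583526611328), 18.68337059020996) axis deg 19.913055041645052Traceback (most recent call last):
  File "<stdin>", line 10, in <module>
  File "h.py", line 10, in wcast
    c=ctrl.calibration("wrist");K=np.array(c["intrinsics"]);T=np.array(c["tool_from_camera"])
ValueError: time passes only in moves, steps and waits
```

View pics/w2.png

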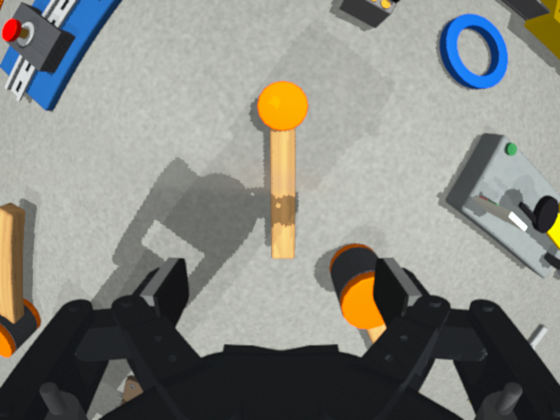

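The wrist view shows the small mallet's head at (282,106) and its handle straight down to (283,257), parallel to the tool x axis. I'll cast these pixels.

```bash
python3 - <<'E'
import h
from h import *
C={n:ctrl.calibration(n) for n in("wrist",)}
class K:calibration=staticmethod(lambda n:C[n])
s=ctrl.get_state();h.ctrl=K
for nm,u,v,z in(("head",282,106,.064),("h1",283,150,.043),("hend",283,258,.043),("Ltop",256,106,.064),("Rtop",308,106,.064),("pin",8,30,.083)):
    p=wcast(u,v,z,s);print(nm,p.round(4),tool(s,p).round(4))
h1=wcast(282,106,.064,s);e=wcast(283,258,.043,s)
d=(h1-e)[:2];print(np.linalg.norm(d),np.degrees(np.arctan2(d[1],d[0])),np.degrees(np.arctan2(*R.from_quat(s["tcp_rot"]).as_matrix()[[1,0],0])))
g=h1-np.r_[d/np.linalg.norm(d)*.048,0];g[2]=.022;print("grip TCP shift",tool(s,g))
E
```

```text
head [0.5375 0.0257 0.064 ] [0.0816 0.0027 0.1457]
h1 [0.5015 0.0088 0.043 ] [0.0418 0.0037 0.1667]
hend [ 0.4026 -0.0348  0.043 ] [-0.0662  0.0039  0.1667]
Ltop [0.5288 0.0461 0.064 ] [ 0.0818 -0.0194  0.1457]
Rtop [0.5466 0.0056 0.064 ] [0.0818 0.0248 0.1457]
pin [0.5226 0.3339 0.083 ] [ 0.1919 -0.2854  0.1264]
0.1478788145832759 24.177541445576114 23.721030161220312
grip TCP shift [0.03362639 0.00303988 0.18771351]
```

Call:
send_rows([
  [0.034,0.003,0.05,-0.5,1],
  [0.034,0.003,0.1,-0.5,1],
  [0.034,0.003,0.15,-0.5,1],
  [0.034,0.003,0.188,-0.5,1],
  [0.034,0.003,0.188,-0.5,1],
  [0.034,0.003,0.188,-0.5,-1],
  [0.034,0.003,0.188,-0.5,-1],
  [0.034,0.003,0.188,-0.5,-1],
  [0.034,0.003,0.188,-0.5,-1],
  [0.034,0.003,0.188,-0.5,-1],
], squeeze=115)

```text
time: 3.2
eef_pos: [0.495, 0.008, 0.0241]
tcp_rot: [0.977, 0.211, 0.002, 0.001]
contact_force: [-2.3, -0.7, 7.8]
opening: 0.254
finger_force: 112.3
```

Call:
send_rows([
  [0,0,-0.01,0,-1],
  [0,0,-0.03,0,-1],
  [0,0,-0.06,0,-1],
  [0,0,-0.09,0,-1],
  [0,0,-0.13,0,-1],
  [0,0,-0.13,0,-1],
])

```text
time: 3.8
eef_pos: [0.4968, 0.0079, 0.1577]
tcp_rot: [0.977, 0.211, 0.006, 0.002]
contact_force: [0.4, -0.2, -2.4]
opening: 0.258
finger_force: 113.2
```

```bash
python3 - <<'E'
import h
from h import *
s,im=snap("wrist","w3.png")
print(s["time"],s["eef_pos"],s["contact_force"],s["wrist_torque"],s["qpos"])
hsv=cv2.cvtColor(im,cv2.COLOR_RGB2HSV)
n,l,st,ce=cv2.connectedComponentsWithStats(cv2.inRange(hsv,np.array((5,190,120)),np.array((16,255,255))))
for i in range(1,n):
    if st[i][4]>300:print(st[i],ce[i])
pin=np.array([.5215,.334,.085]);print("pin in tool",tool(s,pin))
E
```

```text
3.8 [0.49683755 0.00788405 0.15769198] [ 0.35909787 -0.15357581 -2.41335491] [-0.05899043 -0.00149052  0.00460455] [-1.88604890e-01 -3.12517621e-02  2.08499840e+00 -2.04056872e-05
  1.07568153e+00  9.56982914e-01]
[217 218  70  41 344] [260.69767442 249.27616279]
pin in tool [ 0.1562756  -0.28740998  0.07223169]
```

View pics/w3.png

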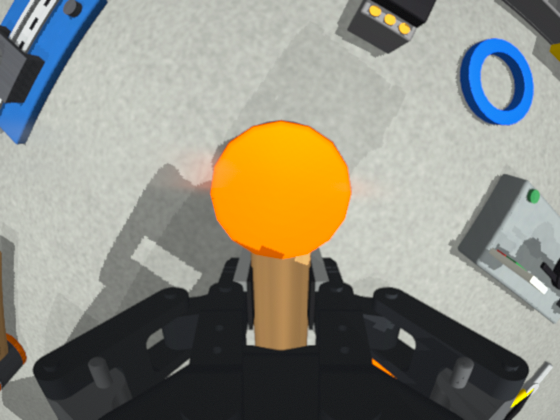

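The mallet is held level, its head at (282,188), which puts the head axis at tool (0.048, 0.002). I move it over the pin.

Call:
send_rows([
  [0.011,-0.029,0,0,-1],
  [0.022,-0.058,0,0,-1],
  [0.034,-0.091,0,0,-1],
  [0.047,-0.125,0,0,-1],
  [0.06,-0.16,0,0,-1],
  [0.073,-0.195,0,0,-1],
  [0.085,-0.228,0,0,-1],
  [0.096,-0.257,0,0,-1],
  [0.104,-0.278,0,0,-1],
  [0.108,-0.289,0,0,-1],
  [0.108,-0.289,0,0,-1],
  [0.108,-0.289,0,0,-1],
])

```text
time: 5.05
eef_pos: [0.4719, 0.3152, 0.15]
tcp_rot: [0.978, 0.211, -0.001, 0.001]
contact_force: [-0.6, -1.0, -4.4]
opening: 0.258
finger_force: 113.4
```

```bash
python3 - <<'E'
from h import *
s,im=snap("top","t2.png")
print(s["time"],s["eef_pos"],s["tcp_rot"],s["contact_force"],s["wrist_torque"])
hsv=cv2.cvtColor(im,cv2.COLOR_RGB2HSV)
n,l,st,ce=cv2.connectedComponentsWithStats(cv2.inRange(hsv,np.array((5,190,120)),np.array((18,255,255)))[150:205,140:210])
C={"top":ctrl.calibration("top")}
for i in range(1,n):
    if st[i][4]>20:print(st[i],ce[i]+[140,150],cast("top",*(ce[i]+[140,150]),.198))
Rt=R.from_quat(s["tcp_rot"]).as_matrix();print("head by FK",Rt@[.0484,.002,-.008]+s["eef_pos"])
a=cv2.resize(im[130:230,120:230],None,fx=4,fy=4,interpolation=cv2.INTER_CUBIC)
w=ctrl.read_camera("wrist");b=cv2.resize(w,(360,270));b=cv2.copyMakeBorder(b,0,130,0,0,cv2.BORDER_CONSTANT)
cv2.imwrite("pics/c2.png",np.hstack([a,b])[:,:,::-1])
E
```

```text
5.05 [0.47193954 0.31517064 0.14997069] [ 9.77525249e-01  2.10813125e-01 -1.37278617e-03  5.73392707e-04] [-0.56730187 -0.95506383 -4.42005119] [-0.04263597  0.148354    0.00541151]
head by FK [0.5168812  0.33331001 0.15783014]
```

View pics/c2.png

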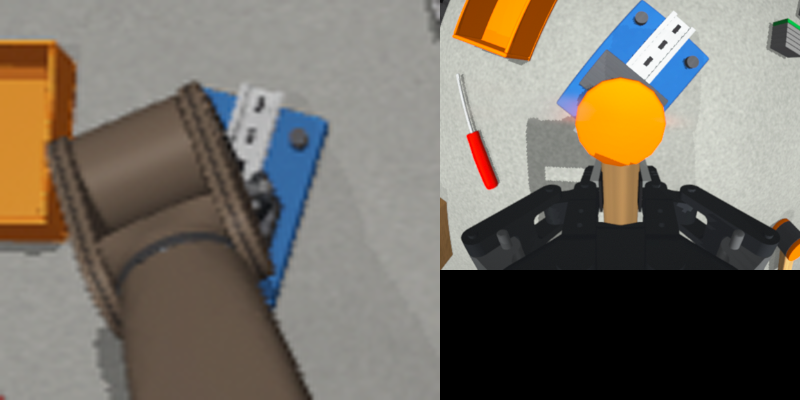

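The head is over the bridge and, by forward kinematics, 5 mm short in x. I correct that and lower until just above the pin.

Call:
send_rows([
  [0.0044,0.001,0.015,0,-1],
  [0.0044,0.001,0.028,0,-1],
  [0.0044,0.001,0.034,0,-1],
  [0.0044,0.001,0.034,0,-1],
  [0.0044,0.001,0.038,0,-1],
  [0.0044,0.001,0.042,0,-1],
  [0.0044,0.001,0.046,0,-1],
  [0.0044,0.001,0.046,0,-1],
])

```text
time: 5.95
eef_pos: [0.4775, 0.3173, 0.1061]
tcp_rot: [0.978, 0.211, 0.001, -0.0]
contact_force: [-1.8, -0.7, -0.9]
opening: 0.261
finger_force: 114.2
```

Call:
send_rows([
  [0,0,0.003,0,-1],
  [0,0,0.006,0,-1],
  [0,0,0.009,0,-1],
  [0,0,0.012,0,-1],
  [0,0,0.012,0,-1],
])

```text
time: 6.45
eef_pos: [0.4777, 0.3173, 0.0933]
tcp_rot: [0.978, 0.211, 0.001, -0.0]
contact_force: [-1.9, 0.9, 2.4]
opening: 0.261
finger_force: 114.5
```

Call:
send_rows([
  [0,0,0.002,0,-1],
  [0,0,0.004,0,-1],
  [0,0,0.004,0,-1],
])

```text
time: 6.75
eef_pos: [0.4776, 0.3173, 0.0907]
tcp_rot: [0.978, 0.211, 0.0, -0.0]
contact_force: [-4.9, -1.5, 8.8]
opening: 0.26
finger_force: 115.6
```

```bash
python3 - <<'E'
from h import *
s=ctrl.get_state();print(s["contact_force"],s["wrist_torque"],s["eef_pos"])
im=ctrl.read_camera("scene");cv2.imwrite("pics/s3.png",cv2.resize(im[215:315,330:440],None,fx=5,fy=5,interpolation=cv2.INTER_CUBIC)[:,:,::-1])
E
```

```text
[-4.88824923 -1.48898018  8.84879278] [-0.29266517  0.46764748  0.02119228] [0.47763494 0.31732093 0.09069058]
```

View pics/s3.png

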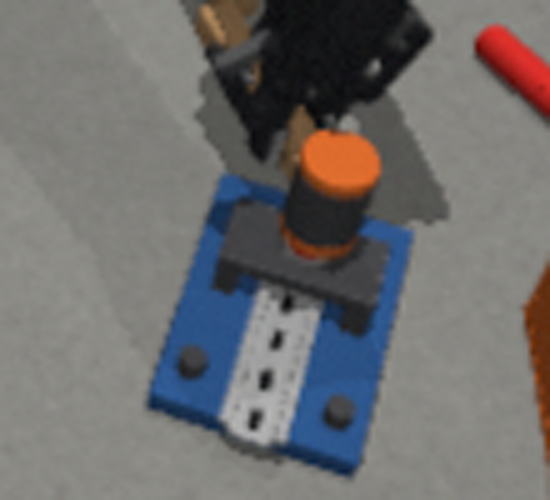

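The crop shows the mallet sitting on the pin, its lower face close to the bridge, with the net push about 13 N. I press on until the stop.

Call:
send_rows([
  [0,0,0.001,0,-1],
  [0,0,0.002,0,-1],
  [0,0,0.003,0,-1],
  [0,0,0.003,0,-1],
])

```text
time: 7.2
eef_pos: [0.4776, 0.3174, 0.0902]
tcp_rot: [0.977, 0.211, -0.0, 0.0]
contact_force: [-10.8, -5.1, 20.8]
opening: 0.26
finger_force: 117.3
```

That is 25 N at 66 mm: hard stop reached. I lift and carry the mallet back to its place, checking the pin on the way.

Call:
send_rows([
  [0,0,-0.02,0,-1],
  [0,0,-0.05,0,-1],
  [0,0,-0.07,0,-1],
  [-0.01,0.027,-0.07,0,-1],
  [-0.022,0.057,-0.07,0,-1],
  [-0.036,0.095,-0.07,0,-1],
  [-0.051,0.133,-0.07,0,-1],
  [-0.067,0.175,-0.07,0,-1],
  [-0.083,0.217,-0.07,0,-1],
  [-0.098,0.256,-0.07,0,-1],
  [-0.111,0.289,-0.07,0,-1],
  [-0.111,0.289,-0.07,0,-1],
])

```text
time: 8.4
eef_pos: [0.4945, 0.0044, 0.1545]
tcp_rot: [0.978, 0.208, -0.001, 0.0]
contact_force: [-0.9, 0.8, -4.1]
opening: 0.258
finger_force: 114.0
```

```bash
python3 - <<'E'
from h import *
s=ctrl.get_state();print(s["contact_force"],s["wrist_torque"],s["eef_pos"],s["tcp_rot"],s["opening"])
im=ctrl.read_camera("scene");w=ctrl.read_camera("wrist");t=ctrl.read_camera("top")
for n,i,box in(("top",t,(160,165,190,200)),("scene",im,(380,245,405,270))):
    x0,y0,x1,y1=box;hv=cv2.cvtColor(i,cv2.COLOR_RGB2HSV)[y0:y1,x0:x1]
    m=cv2.inRange(hv,np.array((0,170,90)),np.array((5,255,255)))|cv2.inRange(hv,np.array((175,170,90)),np.array((180,255,255)))
    n_,l,st,ce=cv2.connectedComponentsWithStats(m)
    for k in range(1,n_):
        if st[k][4]>8:
            for z in(.066,.083):print(n,st[k],ce[k]+[x0,y0],z,cast(n,*(ce[k]+[x0,y0]),z).round(4))
a=cv2.resize(im[215:295,350:430],(400,400),interpolation=cv2.INTER_CUBIC);b=cv2.resize(w,(400,300));b=cv2.copyMakeBorder(b,0,100,0,0,cv2.BORDER_CONSTANT)
cv2.imwrite("pics/c4.png",np.hstack([a,b])[:,:,::-1])
E
```

```text
[-0.855408    0.75793764 -4.14759193] [0.00053904 0.15414614 0.06096519] [0.49450328 0.00436542 0.15449491] [ 9.78072846e-01  2.08260015e-01 -1.05863424e-03  3.90524666e-04] 0.2579413079062717
top [10 13  7  8 42] [173.19047619 181.52380952] 0.066 [0.521  0.3337 0.066 ]
top [10 13  7  8 42] [173.19047619 181.52380952] 0.083 [0.5169 0.3303 0.083 ]
scene [ 8 14  9  7 50] [391.52 261.92] 0.066 [0.5253 0.3326 0.066 ]
scene [ 8 14  9  7 50] [391.52 261.92] 0.083 [0.5395 0.3281 0.083 ]
```

View pics/c4.png

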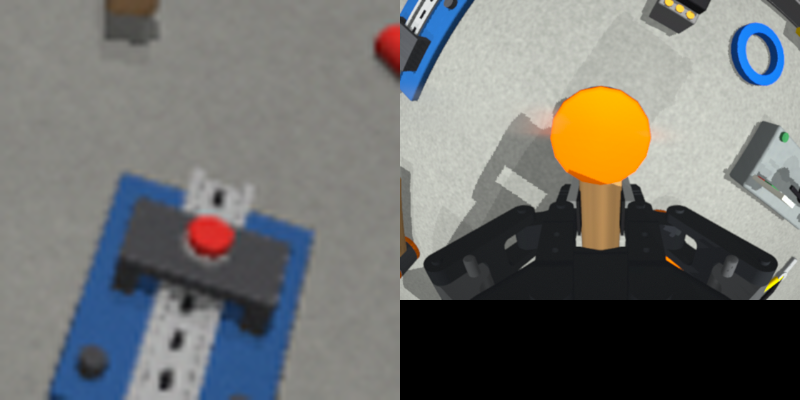

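The pin head sits just on the bush at (210,235), and both camera rays agree at z ≈ 66 mm, so it is home. The mallet is still level. I set it down.

Call:
send_rows([
  [0,0,0.03,0,-1],
  [0,0,0.07,0,-1],
  [0,0,0.105,0,-1],
  [0,0,0.12,0,-1],
  [0,0,0.126,0,-1],
  [0,0,0.13,0,-1],
  [0,0,0.13,0,-1],
  [0,0,0.13,0,-1],
])

```text
time: 9.35
eef_pos: [0.4962, 0.0081, 0.0276]
tcp_rot: [0.977, 0.211, 0.001, 0.0]
contact_force: [0.7, 0.6, -4.2]
opening: 0.258
finger_force: 113.8
```

Call:
send_rows([
  [0,0,0.001,0,-1],
  [0,0,0.002,0,-1],
  [0,0,0.003,0,-1],
  [0,0,0.004,0,-1],
  [0,0,0.004,0,-1],
])

```text
time: 9.85
eef_pos: [0.4955, 0.0078, 0.0242]
tcp_rot: [0.978, 0.211, -0.0, 0.0]
contact_force: [-6.7, -0.5, 9.2]
opening: 0.258
finger_force: 115.9
```

Call:
send_rows([
  [0,0,0,0,0],
  [0,0,0,0,1],
  [0,0,0,0,1],
  [0,0,0,0,1],
  [0,0,0,0,1],
  [0,0,-0.03,0,1],
  [0,0,-0.07,0,1],
  [0,0,-0.12,0,1],
  [0,0,-0.17,0,1],
  [0,0,-0.19,0,1],
  [0,0,-0.19,0,1],
])

```text
time: 10.95
eef_pos: [0.4976, 0.0076, 0.2171]
tcp_rot: [0.978, 0.211, 0.004, 0.002]
contact_force: [-0.4, -0.3, 0.9]
opening: 1.003
finger_force: 0.0
```

```bash
python3 - <<'E'
from h import *
s,im=snap("wrist","w5.png");print(s["eef_pos"],s["opening"],s["tcp_rot"])
# mallet check + pad estimate from w1
hv=cv2.cvtColor(im,cv2.COLOR_RGB2HSV)
n,l,st,ce=cv2.connectedComponentsWithStats(cv2.inRange(hv,np.array((5,170,120)),np.array((20,255,255))))
for i in range(1,n):
    if st[i][4]>500:print(st[i],ce[i],wcast(*ce[i],.064,s))
s1=dict(eef_pos=np.array([0.50083281,-0.25688294,0.23877675]),tcp_rot=[9.92947619e-01,1.18552331e-01,-1.37361481e-04,-5.92982700e-04])
w=cv2.cvtColor(cv2.imread("pics/w1.png"),cv2.COLOR_BGR2GRAY)
m=((w<60)*255).astype(np.uint8);m[:,:270]=0;m[:,330:]=0;m[:95]=0;m[160:]=0
m=cv2.morphologyEx(m,cv2.MORPH_OPEN,np.ones((15,15)))
c=cv2.moments(m,True);u,v=c["m10"]/c["m00"],c["m01"]/c["m00"];print("pad px",u,v,c["m00"])
p=wcast(u,v,.1,s1);print("pad",p,"top cam",cast("top",351.2-1.2,164.8,.1));print("yellow axis",wcast(335,137,.094,s1),wcast(400,167,.09,s1))
print("scale",wcast(238,141,.108,s1));p[2]=.1;print("shift to pad top",tool(s,p))
E
```

```text
[0.49758089 0.00757632 0.21711035] 1.0030425194604375 [0.97750455 0.21086075 0.00438265 0.00184063]
[ 254  125   49   49 1411] [276.64918498 152.78454996] [0.5350202  0.02579871 0.064     ]
[ 331  304   56   52 2101] [357.00761542 328.6644455 ] [ 0.40001383 -0.13109192  0.064     ]
pad px 300.7241379310345 126.544061302682 1566.0
pad [ 0.56733495 -0.25941158  0.1       ] top cam [ 0.56770067 -0.25598522  0.1       ]
yellow axis [ 0.56604808 -0.29067614  0.094     ] [ 0.55611165 -0.35769303  0.09      ]
scale [ 0.54406241 -0.2119763   0.108     ]
shift to pad top [-0.04742995  0.27136038  0.11822414]
```

The mallet stands free at (0.535, 0.026), where it was at first. The pad is at (0.567, −0.259), consistent with the scale plate to within 2 mm. I shut the fingers and move above the pad.

Call:
send_rows([
  [-0.05,0.276,0,0,-1],
  [-0.05,0.276,0,0,-1],
  [-0.05,0.276,0,0,-1],
  [-0.05,0.276,0,0,-1],
  [-0.05,0.276,0,0,-1],
  [-0.05,0.276,0,0,-1],
  [-0.05,0.276,0.03,0,-1],
  [-0.05,0.276,0.06,0,-1],
  [-0.05,0.276,0.075,0,-1],
  [-0.05,0.276,0.075,0,-1],
], squeeze=30)

```text
time: 12.0
eef_pos: [0.5606, -0.2622, 0.1318]
tcp_rot: [0.978, 0.211, -0.003, -0.004]
contact_force: [-0.4, -0.2, -0.3]
opening: -0.003
finger_force: 0.0
```

```bash
python3 - <<'E'
from h import *
s,im=snap("wrist","w6.png");print(s["eef_pos"],s["opening"],s["contact_force"])
print("shift to pad top",tool(s,[.5667,-.2635,.1]))
cv2.imwrite("pics/c6.png",cv2.resize(im[60:380,100:480],(760,600))[:,:,::-1])
E
```

```text
[ 0.56055302 -0.26223836  0.13183076] -0.0026841784707618754 [-0.37698775 -0.1704624  -0.25084392]
shift to pad top [0.00524566 0.00395469 0.03177133]
```

View pics/c6.png

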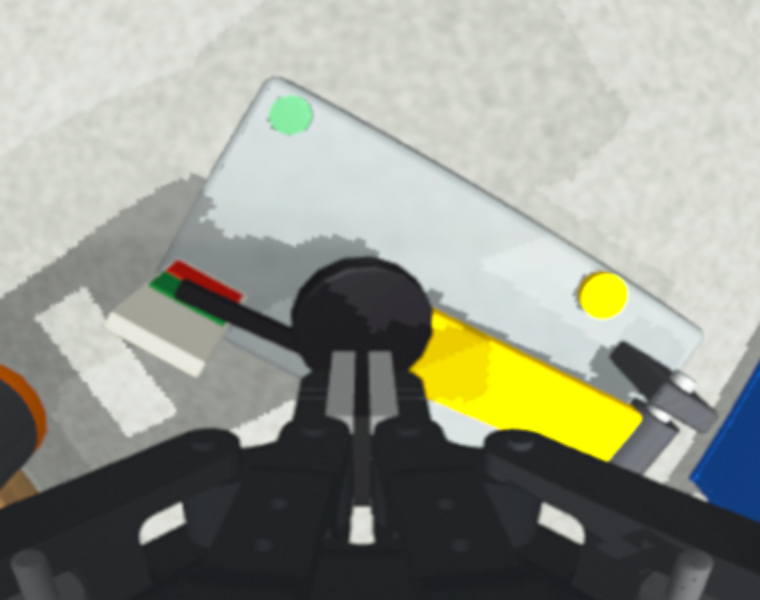

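The fingertips at (362,385) are just short of the pad centre (362,320). The pointer at (185,290) lies before the green and red scale. I correct and press down gently.

Call:
send_rows([
  [0.006,0.003,0.01,0,-1],
  [0.006,0.003,0.018,0,-1],
  [0.006,0.003,0.024,0,-1],
  [0.006,0.003,0.029,0,-1],
  [0.006,0.003,0.033,0,-1],
  [0.006,0.003,0.033,0,-1],
  [0.006,0.003,0.033,0,-1],
])

```text
time: 12.75
eef_pos: [0.5703, -0.2643, 0.1051]
tcp_rot: [0.978, 0.211, 0.0, 0.0]
contact_force: [0.4, 2.2, 3.5]
opening: -0.001
finger_force: 1.6
```

Call:
send_rows([
  [-0.002,0,0.004,0,-1],
  [-0.002,0,0.008,0,-1],
  [-0.002,0,0.011,0,-1],
  [-0.002,0,0.011,0,-1],
  [-0.002,0,0.011,0,-1],
])

```text
time: 13.25
eef_pos: [0.5694, -0.265, 0.0947]
tcp_rot: [0.978, 0.211, 0.002, 0.0]
contact_force: [0.6, 3.9, 7.0]
opening: -0.002
finger_force: 3.3
```

Call:
send_rows([
  [0,0,0.002,0,-1],
  [0,0,0.004,0,-1],
  [0,0,0.005,0,-1],
  [0,0,0.005,0,-1],
  [0,0,0.005,0,-1],
])

```text
time: 13.75
eef_pos: [0.5695, -0.2646, 0.09]
tcp_rot: [0.978, 0.21, 0.002, -0.0]
contact_force: [0.6, 4.9, 9.0]
opening: 0.002
finger_force: 4.2
```

```bash
python3 - <<'E'
from h import *
s,im=snap("wrist","w7.png");print(s["eef_pos"],s["contact_force"])
sc=ctrl.read_camera("scene")
a=cv2.resize(im[120:240,120:260],(467,400),interpolation=cv2.INTER_CUBIC);b=cv2.resize(sc[215:285,140:230],(330,257),interpolation=cv2.INTER_CUBIC);b=cv2.copyMakeBorder(b,0,143,0,0,cv2.BORDER_CONSTANT)
cv2.imwrite("pics/c7.png",np.hstack([a,b])[:,:,::-1])
E
```

```text
[ 0.56947154 -0.26459359  0.09001009] [0.61706664 4.89886389 9.04875325]
```

View pics/c7.png

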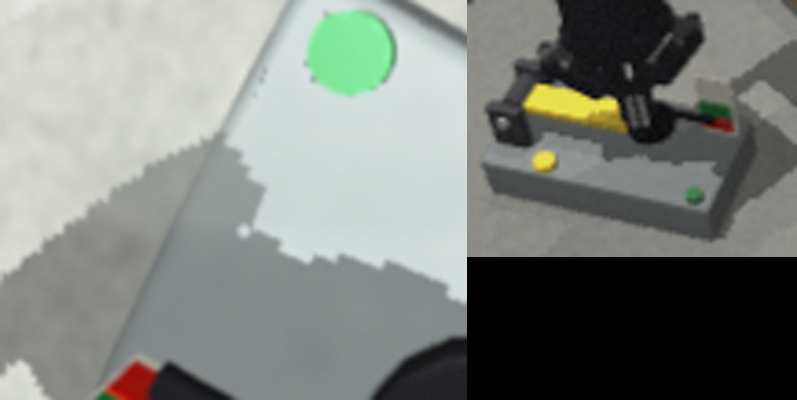

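The scene crop shows the pointer end at (705,117) on the green band; the camera looks down, so it appears slightly low. The tip height of 82 mm gives about 0.165 rad and the 9 N force about 0.18 rad, both mid-green. I check that it stays steady.

Call:
send_rows([
  [0,0,0,0,-1],
  [0,0,0,0,-1],
  [0,0,0,0,-1],
  [0,0,0,0,-1],
  [0,0,0,0,-1],
])

```text
time: 14.35
eef_pos: [0.5695, -0.2646, 0.0901]
tcp_rot: [0.978, 0.211, 0.002, -0.0]
contact_force: [1.1, 5.1, 7.9]
opening: 0.003
finger_force: 4.1
```

```bash
python3 -c "
from plant import ctrl
print(ctrl.sign_off())"
```

```text
the job is handed in; nothing more can be done
None
```

The job is handed in: the pin is fully home, the mallet stands released on the bench where it started, and the fingers are holding the lever near the middle of the green band (about 0.17 rad, estimated from fingertip height and force).

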